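Hang a grinding wheel on the swing-out hook for its ring test

TASK

Swing the folding hook on the low plywood panel right out to its stop, then take the larger grinding wheel from the wooden rack and hang it by its bore on the hook, so that it hangs freely and still for a ring test. The wheel is brittle, so do not drop or knock it and lower it gently until it rests on the hook before letting go; leave the smaller wheel and the other things as they are.

Things in the scene. Friction and masses are not known exactly. Their poses are not given: they have to be found in the camera images.
- panel: low upright plywood panel fixed on the bench, 400 mm long (its x), 18 mm thick (its y), 210 mm high; origin: centre of its underside. Its front face is at y = -9 mm and looks to its -y; the folding hook is on that face near the top edge, spanners and hex keys stay on it. The panel's place and yaw differ from run to run
- hook (a joint): angle of the folding steel hook about its upright hinge pin, rad: 0 = folded, parallel to the panel's face, pointing to the panel's -x; it grows as the free end swings outwards (anticlockwise seen from above) up to the stop at 1.571, where the hook stands square out from the face. Dry friction of about 0.25 N m holds it wherever it is left; no spring
- hook_hinge (a point): point on the hook's hinge pin at the height of the bar's axis, 180 mm above the bench, 30 mm below the panel's top edge and 36 mm out from the panel's face; behind the folded bar there is 30 mm of free space. Pin, sleeve and lugs measure up to 20 mm across and reach 24 mm above and below this point. Axes turn with the hook: the bar points to -x, z is up. In the panel's frame it is at x = 60, y = -45 mm
- hook_seat (a point): point on the bar's axis, 100 mm from the pin, axes as hook_hinge. The bar is round, 12 mm thick (radius 6 mm), level; the wheel may hang anywhere along it between pin and lip
- hook_tip (a point): point on the bar's axis at its free end, 150 mm from the pin, axes as hook_hinge; here the bar turns up into a rounded lip whose top is 14 mm above this point (8 mm above the top of the bar) and whose end is 7 mm farther out
- wheel: the larger grinding wheel, grey vitrified stone: 150 mm across, 20 mm thick, plain through bore of 32 mm, 0.63 to 0.9 kg. Origin: its centre (in the middle of the bore); its y axis is the wheel's axle line, level while it stands on edge. It stands in one of the rack's two slots (either one), centre 95 mm above the bench
- small_wheel: the smaller grinding wheel: 125 mm across, 20 mm thick, 20 mm bore; origin and axes as the larger one; it stands in the other slot, 90 mm beside the first along the axle line, centre 78 mm above the bench; leave it there
- rack: wooden rack fixed on the bench, 170 mm (its x) by 150 mm (its y), origin: centre of its underside. Two slots 24 mm wide at y = +45 and -45 mm between plywood cheeks that reach 65 mm above the bench; the wheels stand in them on two round rails, axle line along y, and lift straight out
- screwdriver: bystander: wooden-handled screwdriver lying on the bench, 180 mm long, 26 mm thick, along its x, origin at the middle of its length, on its underside
- flange: bystander: flat dark steel wheel flange, a disc 68 mm across, 9 mm thick with a 16 mm hole, lying on the bench; origin: centre of its underside
- jar: bystander: closed grey plastic jar, 60 mm across, 75 mm high, standing on the bench; origin: centre of its underside
Things that resemble listed ones, but are neither listed nor needed, are in the scene too. Leave any blue, green or red look-alike of the wheel alone.

How it is judged:
By the outcome, as a careful person would: the job done as asked, in the order asked, and still so for the second after the job is handed in, with the robot touching nothing.
It also fails if it takes over 61 s, if anything falls off the work surface, if the arm or the gripper's body presses on something with over 40 N, if the wrist force passes 120 N, or if a joint passes its speed limit or range.

ROBOT

A 6-joint arm with a two-finger parallel gripper is mounted at the origin on the work surface. World frame = base frame: x ahead of the robot, y to its left, z up, the work surface at z = 0. Lengths are in m, angles in rad, forces in N, time in s.
With the tool pointing down it reaches from about 0.3 to 0.775 m from the base axis. Payload 14.6 kg.
Tool frame: the origin (TCP) lies on the centre line of the jaws, within the pads' length; the fingertips stand 19 mm ahead of it and the grasp point (between the pads) is the TCP; y points along the fingers, x is the direction in which the jaws open and shut, and the axes are right-handed (so a half turn about y gives the same grasp; the last joint's range is limited). The gripper opens to 94 mm and grips with 3 to 60 N. Pads are 16 mm wide; open, the fingers measure 119 mm over their backs; the gripper's body (75 mm by 177 mm) begins 78 mm behind the grasp point.
Start: joints at [-1.225, 0.3, 1.521, -0, 1.321, -0.067], TCP at [0.221, -0.504, 0.224] pointing down, gripper open.
Joint ranges: [-3.03, 3.03], [-0.79, 2.21], [0.23, 2.52], [-1.04, 4.18], [0, 3.07], [-2.55, 2.55]. Speed limits (rad/s): [2.22, 2.22, 2.57, 3.14, 3.14, 3.14].

INTERFACE

Orientations are given as [roll, pitch, yaw] about the fixed x, y, z axes, in that order (R = Rz(yaw) Ry(pitch) Rx(roll)).
In Python, from station import get_obs, cams, workorder gives the robot as it stands.
- The arm moves only by the shell command python3 -m handwheel 'ROWS' [FORCE]. ROWS is JSON, a list of rows, each an object of numbers: "fingers": the opening, from -1 (shut) to 1 (fully open); "x", "y", "z": the shift along the tool's x, y, z in m; "spin": the turn about the tool's y in degrees. In form: [{"fingers": .., "x": .., "y": .., "z": .., "spin": ..}, ...]. A call has exactly 10 rows; each row is the pose to reach, as a shift and turn from the pose commanded when the call began, along the tool's axes at that moment; what a row does not reach only later rows make up. A row lasts 1/10 s, in which the tool goes at most 50 mm and 8.59 degrees, less where a joint would pass 70% of its speed; a pose out of reach is approached as far as the arm can. A call with a gripper value outside its range is refused whole. The fingers move at their own pace and stop on an object; FORCE is the grip in N (left out, the last holds). Time passes only in rows, so rows that repeat a pose let the fingers close, or fill a call up. It gives the time, the measured TCP pose, the force and the opening at its end, in the units of the state.
- get_obs(): the state, without advancing time (a new reading comes with each control period).
- cams.camera(name): name is "scene" or "top" or "wrist"; returns (picture, depth): 480x640x3 uint8, red, green, blue; 480x640 float32, m along the optical axis (not along the pixel's ray), 0 where there is no reading.
- cams.get_calibration(name): a dict with "fx", "fy", "cx", "cy" (pixels), "view" (4x4, takes a point from world to camera coordinates). Camera axes: x right, y down, z forward; pixel columns grow to the right and rows downward; lengths in m; the calibration is good to about 2 mm. A picture is of the moment at which its call begins: read the wrist's pose just before it. get_calibration takes no time and is no camera call; for the wrist camera it gives the pose at the moment of the call.
- workorder.hand_in(): hands the job in, once; it reports no verdict.
The state is a dict: "time_s": time; "qpos": joint angles; "joint_vel": joint speeds; "tau": joint torques, N m; "ee_pos": TCP position; "eef_rot": TCP orientation; "force": force on the tool from outside, world axes, zero at the start; "moment": the same for the moment, N m; "grip_width": finger opening in m.
Only numpy, scipy, OpenCV 4.12 (cv2) and the standard library are available. Lean on these libraries where they do the work, as an engineer would, in place of code of your own. Each camera call takes 0.05 s, during which the arm holds its last target. There are 200 camera calls.

## Working session

There is one attempt and no reset: what is moved stays moved. The work goes in short steps, Python scripts to look and compute and a shell command to move; the robot and the scene stay as the last step left them, time stands still between calls to the robot, and variables do not carry over. Pictures are saved under pics/ and viewed, about 8 in all and at most 12, crops included, and the job is handed in when it is done.

```bash
ls; mkdir -p pics; cat > h.py <<'E'
import numpy as np, cv2
from station import get_obs, cams, workorder
from scipy.spatial.transform import Rotation as R
def snap(n,tag):
    c=cams.get_calibration(n); p,d=cams.camera(n)
    cv2.imwrite(f'pics/{tag}.png',p[:,:,::-1]); np.savez(f'pics/{tag}.npz',p=p,d=d,**{k:np.array(v) for k,v in c.items()})
def load(tag): return dict(np.load(f'pics/{tag}.npz'))
def pt(s,u,v,k=1):
    """world point from depth at pixel"""
    w=s['d'][v-k:v+k+1,u-k:u+k+1]; z=np.median(w[w>0])
    c=np.array([(u-s['cx'])/s['fx']*z,(v-s['cy'])/s['fy']*z,z,1]); return (np.linalg.inv(s['view'])@c)[:3]
def proj(s,P):
    c=s['view']@np.append(P,1); return c[0]/c[2]*s['fx']+s['cx'],c[1]/c[2]*s['fy']+s['cy']
def tool():
    o=get_obs(); return np.array(o['ee_pos']),R.from_euler('xyz',o['eef_rot']),o
E
python3 - <<'E'
from h import *
o=get_obs(); print(o)
for n in('scene','top'):snap(n,n+'0')
a=cv2.imread('pics/scene0.png');b=cv2.imread('pics/top0.png')
print(R.from_euler('xyz',o['eef_rot']).as_matrix().round(2))
for n in('scene0','top0'):
  s=load(n);print(np.linalg.inv(s['view']).round(3),s['fx'])
E
```

```text
pics
{'time_s': 0.0, 'qpos': array([-1.22458778e+00,  3.00465009e-01,  1.52163058e+00,  5.31049066e-06,
        1.32067333e+00, -6.65870795e-02]), 'joint_vel': array([ 6.70804356e-04, -5.99053005e-05, -8.15006955e-04, -4.96669160e-04,
        2.57727060e-04,  1.21779383e-04]), 'tau': array([-4.81856350e-04, -5.31804299e+01, -3.52737522e+01,  7.08152773e-02,
        2.43890437e-02, -9.59759427e-05]), 'ee_pos': array([ 0.22056296, -0.50355964,  0.22386872]), 'eef_rot': array([-1.57071293e+00,  1.17331774e-03, -1.15800197e+00]), 'force': array([-0.43742376, -0.33533225,  1.20764816]), 'moment': array([ 0.02204825,  0.02199888, -0.04615277]), 'grip_width': 0.0940989552771548}
[[ 0.4  -0.    0.92]
 [-0.92  0.    0.4 ]
 [-0.   -1.    0.  ]]
[[ 0.772  0.427 -0.47   1.16 ]
 [ 0.635 -0.506  0.584 -0.747]
 [ 0.011 -0.749 -0.662  0.913]
 [ 0.     0.     0.     1.   ]] 573.9793206976166
[[-0.006 -0.993  0.119  0.459]
 [-1.     0.005 -0.007 -0.089]
 [ 0.007 -0.119 -0.993  1.404]
 [ 0.     0.     0.     1.   ]] 535.6401683087189
```

View pics/scene0.png

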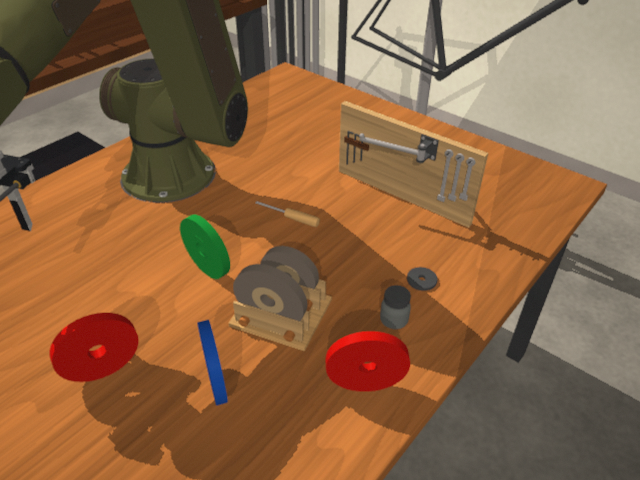

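View pics/top0.png

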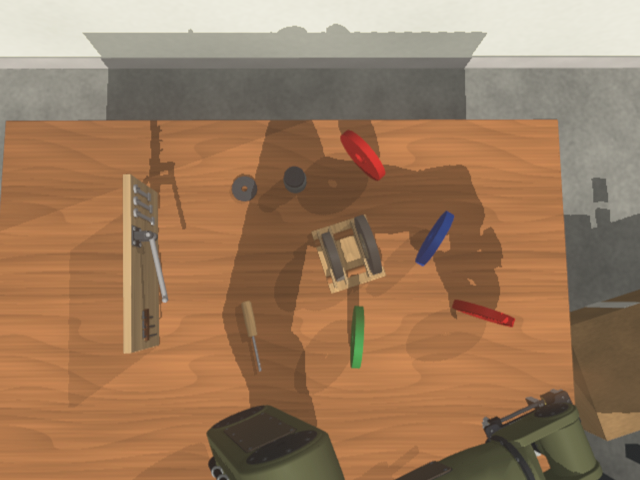

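Scene0: two grey wheels stand in the rack, at (268,297) and (292,268). The look-alikes are green (205,247), blue (212,362), and red (95,347) and (368,360). In top0 the hook runs from the hinge (148,236) to the tip (165,300), slightly swung out. Next I'll take a close crop and measurements.

```bash
python3 - <<'E'
from h import *
s=load('scene0');t=load('top0')
a=cv2.imread('pics/scene0.png');b=cv2.imread('pics/top0.png')
A=cv2.resize(a[235:355,220:340],None,fx=3.3,fy=3.3,interpolation=2);B=cv2.resize(b[160:360,110:230],(396*120//200*1,396));C=cv2.resize(b[205:305,305:395],(0,0),fx=3.3,fy=3.3)
D=cv2.resize(a[90:230,330:500],None,fx=2.3,fy=2.3)
H=600;W=800;o=np.zeros((720,800,3),np.uint8)
o[:396,:396]=A;o[:330,400:697]=C;o[398:720,:391]=D[:322];o[334:720,400:632]=cv2.resize(B,(232,386))
cv2.imwrite('pics/c1.png',cv2.resize(o,(666,600)))
# height map from top
v,u=np.mgrid[0:480,0:640];z=t['d'];c=np.stack([(u-t['cx'])/t['fx']*z,(v-t['cy'])/t['fy']*z,z,np.ones_like(z)],-1)
P=(c@np.linalg.inv(t['view']).T)[...,:3]; np.save('pics/P.npy',P)
p=t['p'].astype(int);sat=p.max(2)-p.min(2)
def ax(m,n):
  q=P[m];print(n,len(q),q.mean(0).round(4),q.min(0).round(3),q.max(0).round(3)); 
  xy=q[:,:2];w,V=np.linalg.eigh(np.cov(xy.T));print('  dir',V[:,1].round(3),np.degrees(np.arctan2(V[1,1],V[0,1])).round(1),'ext',np.sqrt(w).round(4))
  (c,sz,an)=cv2.minAreaRect(xy.astype(np.float32));print('  rect',np.round(c,4),np.round(sz,4),an)
x,y,zz=P[...,0],P[...,1],P[...,2]
ok=z>0
rk=ok&(u>300)&(u<395)&(v>205)&(v<305)
for a0,b0 in((300,348),(348,395)):
  m=rk&(zz>.10)&(u>=a0)&(u<b0); ax(m,f'wheel{a0}')
m=ok&(u>110)&(u<175)&(v>160)&(v<370)
ax(m&(zz>.2),'panel top')
m2=m&(zz>.165)&(zz<.2)&(u>140); ax(m2,'hook')
for r in range(230,306,6):
  k=np.where(m2[r])[0]
  if len(k):print(r,k.min(),k.max(),P[r,k.min()].round(3),P[r,k.max()].round(3),P[r,k,2].max().round(3))
E
```

```text
wheel300 428 [ 0.5641 -0.1297  0.1285] [ 0.508 -0.154  0.1  ] [ 0.623 -0.104  0.146]
  dir [-0.953 -0.303] -162.3 ext [0.0062 0.0325]
  rect [ 0.5664 -0.1295] [0.1175 0.0205] 17.46210479736328
wheel348 678 [ 0.5908 -0.2138  0.1474] [ 0.522 -0.246  0.101] [ 0.666 -0.184  0.174]
  dir [-0.951 -0.308] -162.0 ext [0.0067 0.0402]
  rect [ 0.5942 -0.2151] [0.1478 0.0219] 17.704206466674805
panel top 1752 [0.5441 0.3305 0.2081] [0.347 0.281 0.2  ] [0.746 0.35  0.217]
  dir [-0.999 -0.034] -178.1 ext [0.0088 0.1128]
  rect [0.5471 0.3112] [0.3991 0.0645] 1.9429781436920166
hook 446 [0.5448 0.2745 0.1851] [0.458 0.247 0.165] [0.618 0.317 0.2  ]
  dir [-0.963 -0.27 ] -164.3 ext [0.0053 0.051 ]
  rect [0.5407 0.2719] [0.1693 0.0372] 23.223865509033203
236 142 156 [0.606 0.304 0.199] [0.609 0.282 0.169] 0.2
242 150 154 [0.594 0.291 0.181] [0.594 0.281 0.183] 0.184
248 151 155 [0.58  0.288 0.184] [0.58  0.28  0.179] 0.186
254 152 157 [0.566 0.285 0.184] [0.566 0.274 0.182] 0.186
260 154 158 [0.552 0.279 0.188] [0.552 0.271 0.184] 0.188
266 155 160 [0.539 0.276 0.188] [0.539 0.268 0.178] 0.188
272 156 161 [0.525 0.275 0.182] [0.525 0.264 0.181] 0.186
278 158 162 [0.512 0.269 0.186] [0.512 0.261 0.181] 0.187
284 159 164 [0.498 0.267 0.184] [0.498 0.257 0.178] 0.189
290 160 165 [0.485 0.265 0.181] [0.485 0.254 0.181] 0.187
296 162 166 [0.471 0.259 0.184] [0.471 0.251 0.183] 0.188
302 163 165 [0.458 0.254 0.192] [0.458 0.251 0.188] 0.192
```

View pics/c1.png

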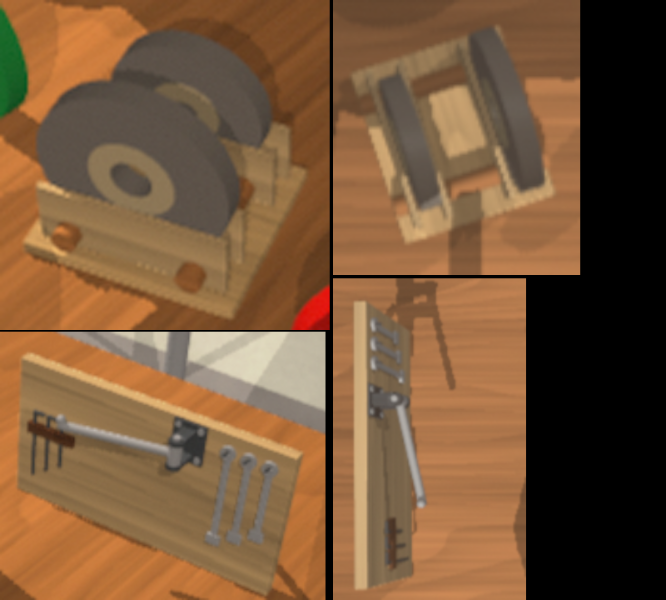

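The larger wheel is the one at crop (140,180), top0 (367,240). It measures 148 mm long with its top at about 0.174, centre about (0.594,-0.215). The other wheel's top is at about 0.146. Both are grey with buff hubs, and the coloured ones are ruled out. The hook is about 0.24 rad out, with its hinge at about (0.610,0.290).

```bash
cat >> h.py <<'E'
def mv(p,ang=None):
    """tool-frame shift (m) and spin (deg) from here to world p with tool x at heading ang (deg, mod 180)"""
    q,r,o=tool(); M=r.as_matrix(); a=np.degrees(np.arctan2(M[1,0],M[0,0]))
    sp=0 if ang is None else (a-ang+90)%180-90
    print('at',q.round(4),'xang %.2f'%a,'q6 %.2f'%o['qpos'][5],'F',np.round(o['force'],1),'t',o['time_s'],'w',round(o['grip_width'],4))
    print('shift',(M.T@(np.array(p)-q)).round(4),'spin %.2f'%sp)
E
python3 - <<'E'
from h import *
P=np.load('pics/P.npy');v,u=np.mgrid[0:480,0:640]
m=(P[...,2]>.203)&(P[...,2]<.218)&(u>115)&(u<132)&(v>180)&(v<348)
q=P[m];f=np.polyfit(q[:,0],q[:,1],1);print(len(q),f,q.min(0),q.max(0))
E=[np.median(q[abs(q[:,0]-x)<.01,1]) for x in np.arange(.37,.74,.04)];print(np.round(E,4))
w=cams.get_calibration('wrist');p,r,o=tool();C=np.linalg.inv(w['view']);print('cam in tool',(r.as_matrix().T@(C[:3,3]-p)).round(3),(r.as_matrix().T@C[:3,:3]).round(2),w['fx'])
mv([.484,.295,.275],13.8)
E
```

```text
1452 [0.03981809 0.31073452] [0.36007987 0.31647718 0.20301364] [0.73170914 0.34955079 0.21724984]
[0.3253 0.3275 0.3289 0.3303 0.3325 0.3328 0.3345 0.3369 0.338  0.3396]
cam in tool [ 0.    -0.16   0.065] [[ 1.    0.    0.  ]
 [-0.   -0.23  0.97]
 [ 0.   -0.97 -0.23]] 427.45965542620735
at [ 0.2206 -0.5036  0.224 ] xang -66.35 q6 -0.07 F [ 0.5  1.  -0.2] t 0.1 w 0.094
shift [-0.6259 -0.0504  0.5617] spin -80.15
```

```bash
python3 -m handwheel '[{"fingers":-1,"x":-0.62,"y":-0.05,"z":0.56,"spin":-80},{"fingers":-1,"x":-0.62,"y":-0.05,"z":0.56,"spin":-80},{"fingers":-1,"x":-0.62,"y":-0.05,"z":0.56,"spin":-80},{"fingers":-1,"x":-0.62,"y":-0.05,"z":0.56,"spin":-80},{"fingers":-1,"x":-0.62,"y":-0.05,"z":0.56,"spin":-80},{"fingers":-1,"x":-0.62,"y":-0.05,"z":0.56,"spin":-80},{"fingers":-1,"x":-0.62,"y":-0.05,"z":0.56,"spin":-80},{"fingers":-1,"x":-0.62,"y":-0.05,"z":0.56,"spin":-80},{"fingers":-1,"x":-0.62,"y":-0.05,"z":0.56,"spin":-80},{"fingers":-1,"x":-0.62,"y":-0.05,"z":0.56,"spin":-80}]'; python3 -c "
from h import *
mv([.484,.295,.275],13.8)"
```

```text
time_s: 1.1
ee_pos: [0.3785, -0.0282, 0.2546]
eef_rot: [-1.571, -0.0, 0.244]
force: [1.2, -0.7, 0.5]
grip_width: 0.0171
at [ 0.3785 -0.0282  0.2546] xang 13.97 q6 -0.41 F [ 1.2 -0.7  0.5] t 1.1 w 0.0171
shift [ 0.1804 -0.0204  0.2882] spin 0.17
```

```bash
python3 -m handwheel '[{"fingers":-1,"x":0.03,"y":-0.005,"z":0.05,"spin":0},{"fingers":-1,"x":0.06,"y":-0.01,"z":0.095,"spin":0},{"fingers":-1,"x":0.09,"y":-0.02,"z":0.14,"spin":0},{"fingers":-1,"x":0.12,"y":-0.02,"z":0.19,"spin":0},{"fingers":-1,"x":0.15,"y":-0.02,"z":0.235,"spin":0},{"fingers":-1,"x":0.17,"y":-0.02,"z":0.27,"spin":0},{"fingers":-1,"x":0.18,"y":-0.02,"z":0.288,"spin":0},{"fingers":-1,"x":0.18,"y":-0.02,"z":0.288,"spin":0},{"fingers":-1,"x":0.18,"y":-0.02,"z":0.288,"spin":0},{"fingers":-1,"x":0.18,"y":-0.02,"z":0.288,"spin":0}]'; python3 -c "
from h import *
snap('wrist','w1')
mv([.484,.295,.187],13.8)"
```

```text
time_s: 2.1
ee_pos: [0.4853, 0.2912, 0.2743]
eef_rot: [-1.571, 0.0, 0.238]
force: [-0.1, 0.0, -0.5]
grip_width: 0.0002
at [0.4854 0.291  0.2746] xang 13.59 q6 0.24 F [-0.3  0.5 -0.2] t 2.15 w 0.0003
shift [-0.0004  0.0876  0.0042] spin -0.21
```

View pics/w1.png

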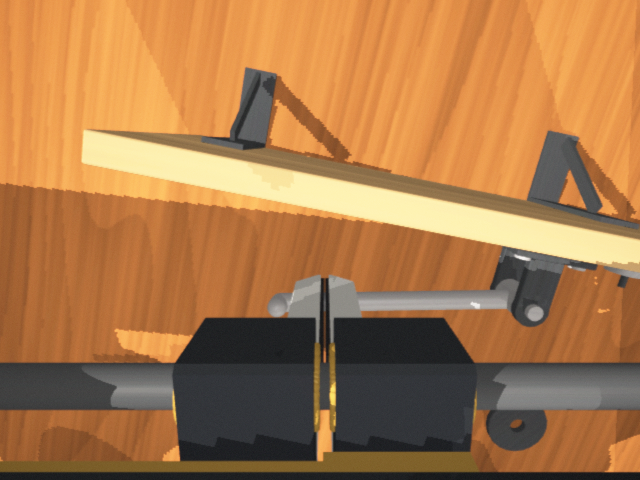

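w1 shows the pin top at (534,313), the bar along about (430,300), the lip at (279,306), and the closed fingertips at (325,280) just on the panel side of the bar.

```bash
python3 - <<'E'
from h import *
s=load('w1')
def pl(u,v,z):
  C=np.linalg.inv(s['view']);d=C[:3,:3]@np.array([(u-s['cx'])/s['fx'],(v-s['cy'])/s['fy'],1]);return C[:3,3]+d*(z-C[2,3])/d[2]
print('pin',pt(s,534,313),pl(534,313,.204))
print('bar',pt(s,430,299),pl(430,300,.186),pt(s,380,301)); print('lip',pt(s,279,304),pl(279,306,.19))
for uv in((84,131),(500,211),(82,162),(500,240)):print('panel edge',uv,pl(*uv,.21),pt(s,uv[0]+4,uv[1]-0))
for x in(0,-.0125,.0125):print([np.round(proj(s,tool()[0]+tool()[1].apply([x,.019,z])),0) for z in(-.008,.008)])
E
```

```text
pin [0.60874164 0.28987741 0.2031744 ] [0.60823993 0.29011151 0.204     ]
bar [0.5543511  0.2781515  0.18460148] [0.55406029 0.27795843 0.186     ] [0.52448846 0.26981862 0.18533344]
lip [0.464407   0.25581004 0.1918512 ] [0.46465003 0.25378424 0.19      ]
panel edge (84, 131) [0.34877607 0.33115071 0.21      ] [0.35025696 0.33153135 0.2090657 ]
panel edge (500, 211) [0.56715661 0.34208169 0.21      ] [0.57275683 0.3421338  0.20211311]
panel edge (82, 162) [0.34947331 0.31539977 0.21      ] [0.35120489 0.31579515 0.2094769 ]
panel edge (500, 240) [0.5723265  0.32714002 0.21      ] [0.57452212 0.32761953 0.20977053]
[array([327., 312.]), array([327., 278.])]
[array([299., 312.]), array([299., 278.])]
[array([355., 312.]), array([356., 278.])]
```

```bash
python3 -m handwheel '[{"fingers":-1,"x":0,"y":0.03,"z":0.003,"spin":0},{"fingers":-1,"x":0,"y":0.055,"z":0.003,"spin":0},{"fingers":-1,"x":0,"y":0.08,"z":0.003,"spin":0},{"fingers":-1,"x":0,"y":0.0925,"z":0.003,"spin":0},{"fingers":-1,"x":0,"y":0.0925,"z":0,"spin":0},{"fingers":-1,"x":0,"y":0.0925,"z":-0.005,"spin":0},{"fingers":-1,"x":0,"y":0.0925,"z":-0.01,"spin":0},{"fingers":-1,"x":0,"y":0.0925,"z":-0.013,"spin":0},{"fingers":-1,"x":0,"y":0.0925,"z":-0.013,"spin":0},{"fingers":-1,"x":0,"y":0.0925,"z":-0.013,"spin":0}]'; cat >> h.py <<'E'
H=np.array([.6085,.290])
def arc(th0,th1,r,off,n=10):
    q,rt,o=tool();M=rt.as_matrix();a=np.degrees(np.arctan2(M[1,0],M[0,0]));print(q.round(4),round(a,2),o['force'].round(1))
    for i in range(1,n+1):
        th=th0+(th1-th0)*i/n; c,s=np.cos(np.radians(th)),np.sin(np.radians(th))
        p=H+r*np.array([-c,-s])+off*np.array([-s,c])
        d=M.T@np.array([p[0]-q[0],p[1]-q[1],.182-q[2]]); print(d.round(4),round(a-th,1))
E
python3 -c "
from h import *
arc(15,53,.118,.0135)"
```

```text
time_s: 3.15
ee_pos: [0.4886, 0.2794, 0.1821]
eef_rot: [-1.571, -0.0, 0.238]
force: [-0.6, 0.7, -0.0]
grip_width: 0.0004
[0.4886 0.2794 0.1821] 13.64 [-0.6  0.7 -0. ]
[ 0.0003  0.0001 -0.0151] -5.2
[ 0.0004  0.0001 -0.023 ] -9.0
[ 0.0009  0.0001 -0.0308] -12.8
[ 0.0021  0.0001 -0.0386] -16.6
[ 0.0037  0.0001 -0.0463] -20.4
[ 0.0058  0.0001 -0.0539] -24.2
[ 0.0085  0.0001 -0.0613] -28.0
[ 0.0116  0.0001 -0.0686] -31.8
[ 0.0152  0.0001 -0.0756] -35.6
[ 0.0192  0.0001 -0.0823] -39.4
```

```bash
python3 -m handwheel '[{"fingers":-1,"x":0,"y":0,"z":-0.008,"spin":-4},{"fingers":-1,"x":0,"y":0,"z":-0.018,"spin":-8},{"fingers":-1,"x":0.001,"y":0,"z":-0.028,"spin":-12},{"fingers":-1,"x":0.002,"y":0,"z":-0.037,"spin":-16},{"fingers":-1,"x":0.0035,"y":0,"z":-0.0455,"spin":-20},{"fingers":-1,"x":0.006,"y":0,"z":-0.0535,"spin":-24},{"fingers":-1,"x":0.0085,"y":0,"z":-0.0613,"spin":-28},{"fingers":-1,"x":0.0115,"y":0,"z":-0.0686,"spin":-32},{"fingers":-1,"x":0.015,"y":0,"z":-0.0756,"spin":-36},{"fingers":-1,"x":0.019,"y":0,"z":-0.0823,"spin":-39.5}]'; python3 -c "
from h import *
arc(54,92,.118,.0145)"
```

```text
time_s: 4.15
ee_pos: [0.5262, 0.2039, 0.1818]
eef_rot: [-1.57, 0.001, 0.931]
force: [-2.7, 0.0, 1.2]
grip_width: 0.0005
[0.5262 0.2039 0.1818] 53.33 [-2.7  0.   1.2]
[-0.0006 -0.0002 -0.0093] -4.5
[-0.0007 -0.0002 -0.0172] -8.3
[-0.0002 -0.0002 -0.0251] -12.1
[ 0.0007 -0.0002 -0.0329] -15.9
[ 0.0022 -0.0002 -0.0407] -19.7
[ 0.0042 -0.0002 -0.0483] -23.5
[ 0.0067 -0.0002 -0.0558] -27.3
[ 0.0096 -0.0002 -0.0631] -31.1
[ 0.0131 -0.0003 -0.0702] -34.9
[ 0.017  -0.0003 -0.077 ] -38.7
```

```bash
python3 -m handwheel '[{"fingers":-1,"x":0,"y":0,"z":-0.008,"spin":-4},{"fingers":-1,"x":0,"y":0,"z":-0.016,"spin":-8},{"fingers":-1,"x":0,"y":0,"z":-0.025,"spin":-12},{"fingers":-1,"x":0.001,"y":0,"z":-0.033,"spin":-16},{"fingers":-1,"x":0.002,"y":0,"z":-0.0407,"spin":-20},{"fingers":-1,"x":0.004,"y":0,"z":-0.0483,"spin":-24},{"fingers":-1,"x":0.007,"y":0,"z":-0.056,"spin":-28},{"fingers":-1,"x":0.01,"y":0,"z":-0.063,"spin":-31.5},{"fingers":-1,"x":0.013,"y":0,"z":-0.07,"spin":-35},{"fingers":-1,"x":0.016,"y":0,"z":-0.075,"spin":-38}]'; python3 -c "
from h import *
arc(91,95,.118,.0145)"
```

```text
time_s: 5.15
ee_pos: [0.5961, 0.1717, 0.1817]
eef_rot: [-1.57, 0.0, 1.593]
force: [-0.7, -1.4, 0.3]
grip_width: 0.0005
[0.5961 0.1717 0.1817] 91.29 [-0.7 -1.4  0.3]
[-0.     -0.0003 -0.0008] -0.1
[-0.0001 -0.0003 -0.0016] -0.5
[-0.0002 -0.0003 -0.0024] -0.9
[-0.0003 -0.0003 -0.0033] -1.3
[-0.0004 -0.0003 -0.0041] -1.7
[-0.0004 -0.0003 -0.0049] -2.1
[-0.0005 -0.0003 -0.0057] -2.5
[-0.0006 -0.0003 -0.0066] -2.9
[-0.0006 -0.0003 -0.0074] -3.3
[-0.0007 -0.0003 -0.0082] -3.7
```

```bash
python3 -m handwheel '[{"fingers":-1,"x":0,"y":0,"z":-0.001,"spin":-0.5},{"fingers":-1,"x":0,"y":0,"z":-0.002,"spin":-1},{"fingers":-1,"x":0,"y":0,"z":-0.003,"spin":-1.3},{"fingers":-1,"x":0,"y":0,"z":-0.0035,"spin":-1.3},{"fingers":-1,"x":0,"y":0,"z":-0.004,"spin":-1.3},{"fingers":-1,"x":0,"y":0,"z":-0.0045,"spin":-1.3},{"fingers":-1,"x":0,"y":0,"z":-0.005,"spin":-1.3},{"fingers":-1,"x":0,"y":0,"z":-0.005,"spin":-1.3},{"fingers":-1,"x":0,"y":0,"z":-0.005,"spin":-1.3},{"fingers":-1,"x":0,"y":0,"z":-0.005,"spin":-1.3}]'; python3 -c "
from h import *
o=get_obs();print(o['force'],o['ee_pos'])"
```

```text
time_s: 6.15
ee_pos: [0.6005, 0.1718, 0.1817]
eef_rot: [-1.569, 0.0, 1.613]
force: [-6.4, -2.5, 0.4]
grip_width: 0.0006
[-6.44323503 -2.5461557   0.41662715] [0.60048233 0.17184042 0.18171513]
```

```bash
python3 -m handwheel '[{"fingers":-1,"x":0,"y":0,"z":-0.0005,"spin":0},{"fingers":-1,"x":0,"y":0,"z":-0.001,"spin":0},{"fingers":-1,"x":0,"y":0,"z":-0.0015,"spin":0},{"fingers":-1,"x":0,"y":0,"z":-0.002,"spin":0},{"fingers":-1,"x":0,"y":0,"z":-0.002,"spin":0},{"fingers":-1,"x":0,"y":0,"z":-0.002,"spin":0},{"fingers":-1,"x":0,"y":0,"z":-0.002,"spin":0},{"fingers":-1,"x":0,"y":0,"z":-0.002,"spin":0},{"fingers":-1,"x":0,"y":0,"z":-0.002,"spin":0},{"fingers":-1,"x":0,"y":0,"z":-0.002,"spin":0}]'; python3 -c "
from h import *
mv([.575,.172,.182])"
```

```text
time_s: 7.15
ee_pos: [0.6009, 0.1719, 0.1816]
eef_rot: [-1.565, 0.001, 1.614]
force: [-21.1, -3.9, 6.8]
grip_width: 0.0004
at [0.6009 0.1719 0.1816] xang 92.46 q6 -1.39 F [-21.1  -3.9   6.8] t 7.15 w 0.0004
shift [ 0.0012 -0.0002  0.0259] spin 0.00
```

The stop was reached: the force rose to 21 N with 0.4 mm of motion. I'll retreat, rise, and go towards the wheel.

```bash
python3 -m handwheel '[{"fingers":-1,"x":0,"y":0,"z":0.015,"spin":0},{"fingers":-1,"x":0,"y":0,"z":0.03,"spin":0},{"fingers":-1,"x":0,"y":-0.04,"z":0.03,"spin":0},{"fingers":-1,"x":0,"y":-0.08,"z":0.03,"spin":0},{"fingers":-1,"x":0,"y":-0.12,"z":0.03,"spin":0},{"fingers":1,"x":-0.05,"y":-0.12,"z":0.02,"spin":-3},{"fingers":1,"x":-0.1,"y":-0.12,"z":0.01,"spin":-6},{"fingers":1,"x":-0.15,"y":-0.12,"z":-0.005,"spin":-9},{"fingers":1,"x":-0.2,"y":-0.12,"z":-0.02,"spin":-12},{"fingers":1,"x":-0.25,"y":-0.12,"z":-0.035,"spin":-15}]'; python3 -c "
from h import *
mv([.68,-.188,.30],107.7)"
```

```text
time_s: 8.15
ee_pos: [0.6464, -0.0701, 0.3024]
eef_rot: [-1.572, 0.001, 1.878]
force: [0.2, 1.2, 0.4]
grip_width: 0.0368
at [ 0.6464 -0.0701  0.3024] xang 107.58 q6 -2.04 F [0.2 1.2 0.4] t 8.15 w 0.0368
shift [-0.1225  0.0024  0.0036] spin -0.12
```

```bash
python3 -m handwheel '[{"fingers":1,"x":-0.04,"y":0,"z":0.001,"spin":0},{"fingers":1,"x":-0.08,"y":0,"z":0.002,"spin":0},{"fingers":1,"x":-0.11,"y":0,"z":0.003,"spin":0},{"fingers":1,"x":-0.122,"y":0.002,"z":0.004,"spin":0},{"fingers":1,"x":-0.122,"y":0.002,"z":0.004,"spin":0},{"fingers":1,"x":-0.122,"y":0.002,"z":0.004,"spin":0},{"fingers":1,"x":-0.122,"y":0.002,"z":0.004,"spin":0},{"fingers":1,"x":-0.122,"y":0.002,"z":0.004,"spin":0},{"fingers":1,"x":-0.122,"y":0.002,"z":0.004,"spin":0},{"fingers":1,"x":-0.122,"y":0.002,"z":0.004,"spin":0}]'; python3 -c "
from h import *
snap('wrist','w2');snap('top','t2');snap('scene','s2')
a=cv2.imread('pics/w2.png');b=cv2.imread('pics/t2.png')[200:330,100:230];c=cv2.imread('pics/s2.png')[90:230,320:490]
o=np.zeros((600,800,3),np.uint8);o[:360,:480]=a[:360,80:560];o[:312,484:796]=cv2.resize(b,(312,312));o[362:600,0:289]=cv2.resize(c,(289,238))
cv2.imwrite('pics/c2.png',o)
mv([.594,-.215,.15])"
```

```text
time_s: 9.15
ee_pos: [0.6786, -0.1854, 0.3001]
eef_rot: [-1.571, 0.0, 1.876]
force: [-0.1, -0.5, -1.1]
grip_width: 0.0941
at [ 0.6786 -0.1857  0.2998] xang 107.46 q6 -2.19 F [-0.1  0.9 -0.2] t 9.3 w 0.0942
shift [-0.0025  0.1498  0.0895] spin 0.00
```

View pics/c2.png

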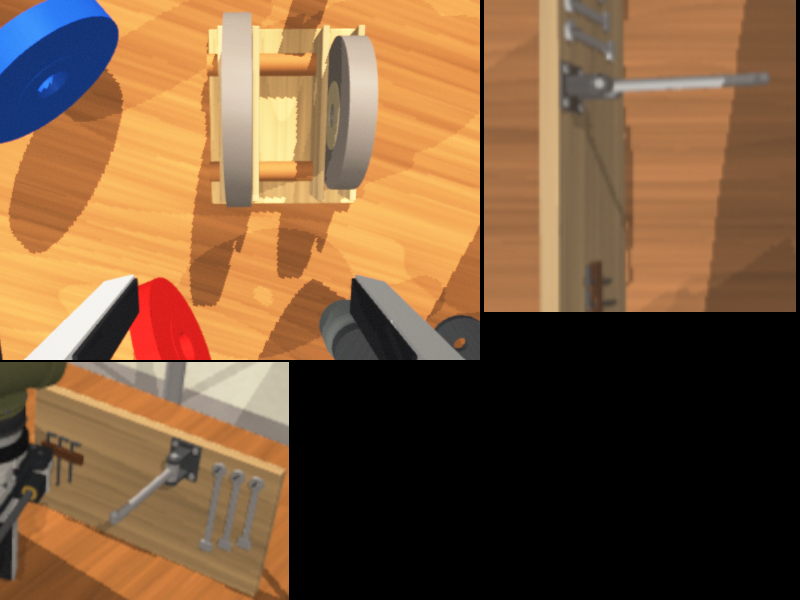

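c2: the hook stands square out (top crop bar (615,85) to (765,78)). The larger wheel is seen edge-on at w2 columns 302–332, rows 12–206, with the smaller one to its right.

```bash
python3 - <<'E'
from h import *
for n in('w2','t2'):
  s=load(n);v,u=np.mgrid[0:480,0:640];z=s['d'];c=np.stack([(u-s['cx'])/s['fx']*z,(v-s['cy'])/s['fy']*z,z,np.ones_like(z)],-1)
  P=(c@np.linalg.inv(s['view']).T)[...,:3];x,y,zz=P[...,0],P[...,1],P[...,2]
  if n=='w2':
    g=(abs(x-.594)<.09)&(abs(y+.215)<.05)&(zz>.11)&(zz<.2)&(u>290)&(u<345)
    q=P[g];print(len(q),cv2.minAreaRect(q[:,:2].astype(np.float32)),q[:,2].max())
    # circle fit in wheel plane from the tread: along-plane coord
    d=np.array([.953,.303]);e=np.array([-.303,.953])
    a=q[:,:2]@d;b=q[:,:2]@e
    k=abs(b-np.median(b))<.007
    from scipy.optimize import least_squares
    r=least_squares(lambda p:np.hypot(a[k]-p[0],q[k,2]-p[1])-.075,[a.mean(),.095],loss='soft_l1',f_scale=.002);print('centre',r.x, 'axle pos',b.min(),b.max(),np.percentile(b,[2,50,98]))
    bc=(np.percentile(b,1)+np.percentile(b,99))/2;print('world',d*r.x[0]+e*bc)
  g=(abs(x-.613)<.05)&(y>.11)&(y<.27)&(zz>.165)&(zz<.21)
  if n=='t2':
    q=P[g];f=np.polyfit(q[:,1],q[:,0],1);print('hook',len(q),f,'x at y=.14,.19,.29',np.polyval(f,[.14,.19,.29]),q.min(0),q.max(0),np.degrees(np.arctan(f[0])))
    g=(abs(y-.19)<.03)&(abs(x-.613)<.03)&(zz>.165);print(np.percentile(P[g][:,2],[50,90]))
E
```

```text
5730 ((0.596081554889679, -0.21674661338329315), (0.14437343180179596, 0.020017098635435104), 17.80336570739746) 0.17077627020064445
centre [0.50196346 0.09315749] axle pos -0.3973688875950915 -0.3770010506545967 [-0.39670447 -0.38707182 -0.37757562]
world [ 0.59564514 -0.21675684]
hook 309 [-0.04066857  0.61969   ] x at y=.14,.19,.29 [0.6139964  0.61196297 0.60789611] [0.60314809 0.13414434 0.17268567] [0.6204736  0.26968708 0.19610309] -2.3288543152455174
[0.18334869 0.18709808]
```

```bash
python3 -c "
from h import *
mv([.5957,-.2165,.147],107.8)"; python3 -m handwheel '[{"fingers":0.3,"x":-0.002,"y":0,"z":0.03,"spin":0},{"fingers":0.3,"x":-0.004,"y":0,"z":0.06,"spin":-0.3},{"fingers":0.3,"x":-0.004,"y":0,"z":0.089,"spin":-0.3},{"fingers":0.3,"x":-0.004,"y":0.01,"z":0.089,"spin":-0.3},{"fingers":0.3,"x":-0.004,"y":0.03,"z":0.089,"spin":-0.3},{"fingers":0.3,"x":-0.004,"y":0.055,"z":0.089,"spin":-0.3},{"fingers":0.3,"x":-0.004,"y":0.08,"z":0.089,"spin":-0.3},{"fingers":0.3,"x":-0.004,"y":0.09,"z":0.089,"spin":-0.3},{"fingers":0.3,"x":-0.004,"y":0.09,"z":0.089,"spin":-0.3},{"fingers":0.3,"x":-0.004,"y":0.09,"z":0.089,"spin":-0.3}]';  python3 -c "
from h import *
snap('wrist','w3')
mv([.5957,-.2165,.147],107.8)"
```

```text
at [ 0.6786 -0.1857  0.2998] xang 107.46 q6 -2.19 F [-0.1  0.9 -0.2] t 9.3 w 0.0942
shift [-0.0045  0.1528  0.0883] spin -0.34
time_s: 10.3
ee_pos: [0.5954, -0.2164, 0.2108]
eef_rot: [-1.572, 0.001, 1.881]
force: [0.9, -0.2, -0.6]
grip_width: 0.0614
at [ 0.5955 -0.2164  0.2112] xang 107.76 q6 -2.29 F [-0.  -0.2 -0.6] t 10.35 w 0.0616
shift [-0.0001  0.0642 -0.0001] spin -0.04
```

View pics/w3.png

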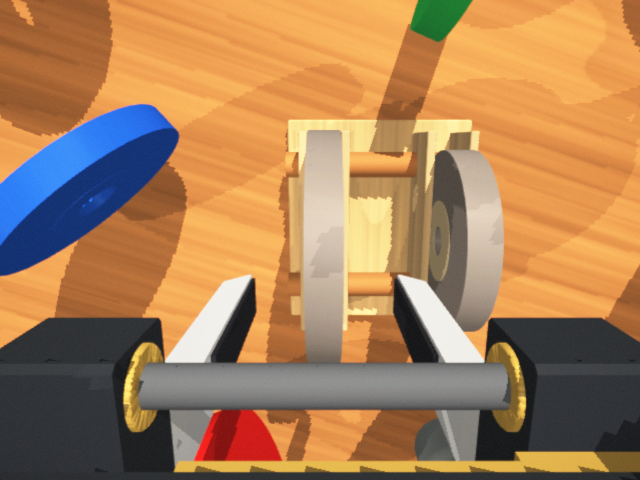

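w3: the wheel (columns 304–348) is centred between the pads (255 and 395). I'll descend and grip.

```bash
python3 -m handwheel '[{"fingers":0.3,"x":0,"y":0.02,"z":0,"spin":0},{"fingers":0.3,"x":0,"y":0.04,"z":0,"spin":0},{"fingers":0.3,"x":0,"y":0.055,"z":0,"spin":0},{"fingers":0.3,"x":0,"y":0.064,"z":0,"spin":0},{"fingers":0.3,"x":0,"y":0.064,"z":0,"spin":0},{"fingers":0,"x":0,"y":0.064,"z":0,"spin":0},{"fingers":-0.3,"x":0,"y":0.064,"z":0,"spin":0},{"fingers":-0.5,"x":0,"y":0.064,"z":0,"spin":0},{"fingers":-0.6,"x":0,"y":0.064,"z":0,"spin":0},{"fingers":-1,"x":0,"y":0.064,"z":0,"spin":0}]' 40; python3 -m handwheel '[{"fingers":-1,"x":0,"y":0,"z":0,"spin":0},{"fingers":-1,"x":0,"y":0,"z":0,"spin":0},{"fingers":-1,"x":0,"y":0,"z":0,"spin":0},{"fingers":-1,"x":0,"y":0,"z":0,"spin":0},{"fingers":-1,"x":0,"y":-0.002,"z":0,"spin":0},{"fingers":-1,"x":0,"y":-0.005,"z":0,"spin":0},{"fingers":-1,"x":0,"y":-0.01,"z":0,"spin":0},{"fingers":-1,"x":0,"y":-0.017,"z":0,"spin":0},{"fingers":-1,"x":0,"y":-0.025,"z":0,"spin":0},{"fingers":-1,"x":0,"y":-0.035,"z":0,"spin":0}]'
```

```text
time_s: 11.35
ee_pos: [0.595, -0.2163, 0.1461]
eef_rot: [-1.571, 0.0, 1.881]
force: [-0.7, -0.1, -0.1]
grip_width: 0.0242
time_s: 12.35
ee_pos: [0.5949, -0.2163, 0.1815]
eef_rot: [-1.571, -0.0, 1.881]
force: [0.4, 0.3, -7.0]
grip_width: 0.0197
```

The wheel is held (7 N on the wrist). I'll lift it clear and carry it to a point before the hook's tip.

```bash
python3 -m handwheel '[{"fingers":-1,"x":0,"y":-0.015,"z":0,"spin":0},{"fingers":-1,"x":0,"y":-0.04,"z":0,"spin":0},{"fingers":-1,"x":0,"y":-0.07,"z":0,"spin":0},{"fingers":-1,"x":0,"y":-0.095,"z":0,"spin":0},{"fingers":-1,"x":0.01,"y":-0.11,"z":-0.004,"spin":0.5},{"fingers":-1,"x":0.03,"y":-0.11,"z":-0.012,"spin":2},{"fingers":-1,"x":0.06,"y":-0.11,"z":-0.024,"spin":4},{"fingers":-1,"x":0.09,"y":-0.11,"z":-0.036,"spin":6},{"fingers":-1,"x":0.12,"y":-0.11,"z":-0.048,"spin":8},{"fingers":-1,"x":0.15,"y":-0.11,"z":-0.06,"spin":10}]'; python3 -c "
from h import *
mv([.6156,.09,.285],92.4)"
```

```text
time_s: 13.35
ee_pos: [0.606, -0.0531, 0.291]
eef_rot: [-1.571, -0.0, 1.704]
force: [-0.1, -0.1, -6.6]
grip_width: 0.0199
at [ 0.606  -0.0531  0.291 ] xang 97.66 q6 -1.85 F [-0.1 -0.1 -6.6] t 13.35 w 0.0199
shift [ 0.1406  0.0061 -0.0286] spin 5.26
```

```bash
python3 -m handwheel '[{"fingers":-1,"x":0.03,"y":0.003,"z":-0.006,"spin":1.5},{"fingers":-1,"x":0.06,"y":0.008,"z":-0.012,"spin":3},{"fingers":-1,"x":0.09,"y":0.013,"z":-0.018,"spin":4.5},{"fingers":-1,"x":0.115,"y":0.02,"z":-0.0235,"spin":5.2},{"fingers":-1,"x":0.132,"y":0.03,"z":-0.027,"spin":5.2},{"fingers":-1,"x":0.14,"y":0.04,"z":-0.0286,"spin":5.2},{"fingers":-1,"x":0.14,"y":0.05,"z":-0.0286,"spin":5.2},{"fingers":-1,"x":0.14,"y":0.0545,"z":-0.0286,"spin":5.2},{"fingers":-1,"x":0.14,"y":0.0545,"z":-0.0286,"spin":5.2},{"fingers":-1,"x":0.14,"y":0.0545,"z":-0.0286,"spin":5.2}]'; python3 - <<'E'
from h import *
mv([.6156,.09,.2365],92.4)
snap('scene','s4');snap('top','t4');snap('wrist','w4')
a=cv2.imread('pics/s4.png');b=cv2.imread('pics/t4.png');w=cv2.imread('pics/w4.png')
s=load('s4')
for P in([.6156,.09,.18],[.614,.14,.18],[.608,.29,.18]):print(P,np.round(proj(s,P),1),np.round(proj(load('t4'),P),1))
o=np.zeros((600,800,3),np.uint8);o[:400,:500]=cv2.resize(a[100:260,300:500],(500,400));o[:300,500:800]=cv2.resize(b[180:300,130:250],(300,300));o[300:562,500:800]=cv2.resize(w[:420],(300,262))
cv2.imwrite('pics/c4.png',o)
E
```

```text
time_s: 14.35
ee_pos: [0.616, 0.0866, 0.2367]
eef_rot: [-1.571, 0.0, 1.614]
force: [-0.5, 0.3, -6.3]
grip_width: 0.0197
at [0.616  0.0866 0.2367] xang 92.49 q6 -1.53 F [-0.5  0.3 -6.3] t 14.35 w 0.0197
shift [0.0035 0.0002 0.0002] spin 0.09
[0.6156, 0.09, 0.18] [373.  192.2] [238.1 232.4]
[0.614, 0.14, 0.18] [385.7 181.5] [216.3 233.2]
[0.608, 0.29, 0.18] [420.2 152.2] [150.9 236.1]
```

View pics/c4.png

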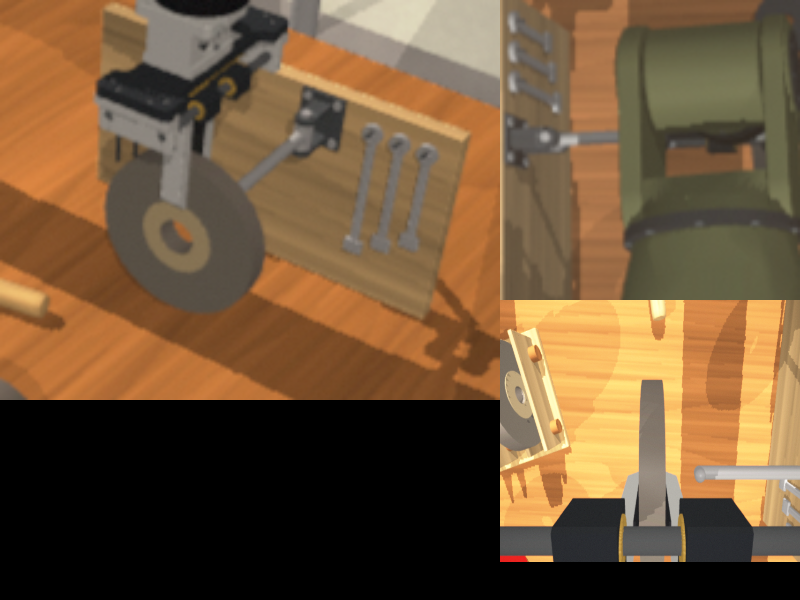

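```bash
python3 - <<'E'
from h import *
from scipy.optimize import least_squares
def cloud(n):
  s=load(n);v,u=np.mgrid[0:480,0:640];z=s['d'];c=np.stack([(u-s['cx'])/s['fx']*z,(v-s['cy'])/s['fy']*z,z,np.ones_like(z)],-1)
  return (c@np.linalg.inv(s['view']).T)[...,:3].reshape(-1,3),z.ravel()>0
q0,r0,_=tool();M=r0.as_matrix()
P,ok=cloud('s4');e=M[:,0];d=M[:,2]
L=(P-q0)@M   # tool frame
g=ok&(abs(L[:,2])<.1)&(L[:,1]>-.03)&(L[:,1]<.14)&(abs(L[:,0]+.010)<.004)
f=L[g];f=f[(f[:,1]>.02)];print(len(f),f.min(0).round(4),f.max(0).round(4))
# front face silhouette -> enclosing circle
c,rad=cv2.minEnclosingCircle(f[:,[2,1]].astype(np.float32));print('wheel ctr tool(z,y)',c,rad)
img=load('s4')
for y in(.0515,):
  for zz in(0,): print('bore near face expected px',proj(img,q0+M@np.array([-.010,y,zz])))
P,ok=cloud('w4')
g=ok&(abs(P[:,0]-.613)<.03)&(P[:,1]>.125)&(P[:,1]<.25)&(P[:,2]>.165)&(P[:,2]<.21)
h=P[g]
for y in np.arange(.13,.22,.01):
  k=abs(h[:,1]-y)<.004
  if k.sum()>5:print(round(y,3),k.sum(),'x',h[k,0].min().round(4),h[k,0].max().round(4),'ztop',np.percentile(h[k,2],95).round(4))
print('ymin',h[:,1].min())
E
```

```text
1506 [-0.014   0.0202 -0.0773] [-0.006   0.1287  0.0719]
wheel ctr tool(z,y) (-0.0029983497224748135, 0.0541185699403286) 0.07636131346225739
bore near face expected px (np.float64(369.8712444402517), np.float64(193.10004167566822))
0.13 47 x 0.6125 0.6176 ztop 0.1906
0.14 385 x 0.6095 0.6213 ztop 0.1933
0.15 352 x 0.6091 0.6205 ztop 0.1857
0.16 351 x 0.6086 0.6199 ztop 0.1857
0.17 346 x 0.6081 0.6196 ztop 0.1857
0.18 344 x 0.6076 0.6193 ztop 0.1858
0.19 335 x 0.6073 0.6188 ztop 0.1857
0.2 338 x 0.607 0.6183 ztop 0.1858
0.21 336 x 0.6064 0.618 ztop 0.1859
ymin 0.13295939060953865
```

```bash
python3 -m handwheel '[{"fingers":-1,"x":0.008,"y":0,"z":0,"spin":0},{"fingers":-1,"x":0.016,"y":0,"z":0,"spin":0},{"fingers":-1,"x":0.024,"y":0,"z":0,"spin":0},{"fingers":-1,"x":0.032,"y":0,"z":0,"spin":0},{"fingers":-1,"x":0.038,"y":0,"z":0,"spin":0},{"fingers":-1,"x":0.043,"y":0,"z":0,"spin":0},{"fingers":-1,"x":0.047,"y":0,"z":0,"spin":0},{"fingers":-1,"x":0.05,"y":0,"z":0,"spin":0},{"fingers":-1,"x":0.05,"y":0,"z":0,"spin":0},{"fingers":-1,"x":0.05,"y":0,"z":0,"spin":0}]'; python3 - <<'E'
from h import *
mv([.6135,.185,.2365],92.5)
snap('scene','s5');cv2.imwrite('pics/c5.png',cv2.resize(cv2.imread('pics/s5.png')[120:260,320:490],(680,560),interpolation=2))
E
```

```text
time_s: 15.5
ee_pos: [0.6136, 0.1372, 0.2363]
eef_rot: [-1.571, 0.0, 1.615]
force: [-0.2, -0.3, -7.2]
grip_width: 0.0199
at [0.6136 0.1372 0.2363] xang 92.55 q6 -1.45 F [-0.2 -0.3 -7.2] t 15.5 w 0.0199
shift [ 0.0477 -0.0002 -0.002 ] spin 0.05
```

View pics/c5.png

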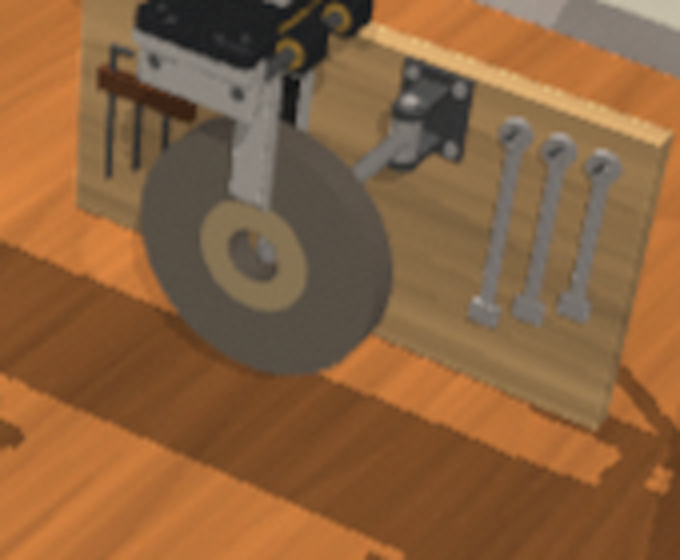

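c5: the hook's lip shows inside the bore (lip (265,248), bore centre (252,252)) and the side forces are near zero. I'll slide on to the seat.

```bash
python3 -m handwheel '[{"fingers":-1,"x":0.004,"y":0,"z":-0.001,"spin":0},{"fingers":-1,"x":0.01,"y":0,"z":-0.0015,"spin":0},{"fingers":-1,"x":0.018,"y":0,"z":-0.0015,"spin":0},{"fingers":-1,"x":0.026,"y":0,"z":-0.0015,"spin":0},{"fingers":-1,"x":0.034,"y":0,"z":-0.0015,"spin":0},{"fingers":-1,"x":0.04,"y":0,"z":-0.0015,"spin":0},{"fingers":-1,"x":0.045,"y":0,"z":-0.0015,"spin":0},{"fingers":-1,"x":0.048,"y":0,"z":-0.0015,"spin":0},{"fingers":-1,"x":0.048,"y":0,"z":-0.0015,"spin":0},{"fingers":-1,"x":0.048,"y":0,"z":-0.0015,"spin":0}]'; python3 - <<'E'
from h import *
mv([.6135,.185,.2365],92.5)
E
```

```text
time_s: 16.55
ee_pos: [0.6129, 0.1852, 0.2363]
eef_rot: [-1.571, 0.0, 1.615]
force: [0.1, 0.2, -6.4]
grip_width: 0.0195
at [0.6129 0.1852 0.2363] xang 92.55 q6 -1.38 F [ 0.1  0.2 -6.4] t 16.55 w 0.0195
shift [-0.0003 -0.0002 -0.0005] spin 0.05
```

```bash
python3 -m handwheel '[{"fingers":-1,"x":0,"y":0.002,"z":0,"spin":0},{"fingers":-1,"x":0,"y":0.004,"z":0,"spin":0},{"fingers":-1,"x":0,"y":0.006,"z":0,"spin":0},{"fingers":-1,"x":0,"y":0.008,"z":0,"spin":0},{"fingers":-1,"x":0,"y":0.009,"z":0,"spin":0},{"fingers":-1,"x":0,"y":0.0095,"z":0,"spin":0},{"fingers":-1,"x":0,"y":0.01,"z":0,"spin":0},{"fingers":-1,"x":0,"y":0.0105,"z":0,"spin":0},{"fingers":-1,"x":0,"y":0.011,"z":0,"spin":0},{"fingers":-1,"x":0,"y":0.011,"z":0,"spin":0}]'; python3 -m handwheel '[{"fingers":-1,"x":0,"y":0.0002,"z":0,"spin":0},{"fingers":-1,"x":0,"y":0.0004,"z":0,"spin":0},{"fingers":-1,"x":0,"y":0.0006,"z":0,"spin":0},{"fingers":-1,"x":0,"y":0.0008,"z":0,"spin":0},{"fingers":-1,"x":0,"y":0.001,"z":0,"spin":0},{"fingers":-1,"x":0,"y":0.0012,"z":0,"spin":0},{"fingers":-1,"x":0,"y":0.0014,"z":0,"spin":0},{"fingers":-1,"x":0,"y":0.0015,"z":0,"spin":0},{"fingers":-1,"x":0,"y":0.0015,"z":0,"spin":0},{"fingers":-1,"x":0,"y":0.0015,"z":0,"spin":0}]'
```

```text
time_s: 17.55
ee_pos: [0.6129, 0.1854, 0.2253]
eef_rot: [-1.571, 0.0, 1.615]
force: [0.6, 0.0, -7.3]
grip_width: 0.0197
time_s: 18.55
ee_pos: [0.6129, 0.1854, 0.2238]
eef_rot: [-1.571, 0.0, 1.615]
force: [-0.4, -0.3, -6.1]
grip_width: 0.0197
```

```bash
python3 -m handwheel '[{"fingers":-1,"x":0,"y":0.0002,"z":0,"spin":0},{"fingers":-1,"x":0,"y":0.0004,"z":0,"spin":0},{"fingers":-1,"x":0,"y":0.0006,"z":0,"spin":0},{"fingers":-1,"x":0,"y":0.0008,"z":0,"spin":0},{"fingers":-1,"x":0,"y":0.001,"z":0,"spin":0},{"fingers":-1,"x":0,"y":0.0012,"z":0,"spin":0},{"fingers":-1,"x":0,"y":0.0014,"z":0,"spin":0},{"fingers":-1,"x":0,"y":0.0015,"z":0,"spin":0},{"fingers":-1,"x":0,"y":0.0015,"z":0,"spin":0},{"fingers":-1,"x":0,"y":0.0015,"z":0,"spin":0}]'
```

```text
time_s: 19.55
ee_pos: [0.6129, 0.1854, 0.2223]
eef_rot: [-1.571, 0.0, 1.615]
force: [-0.3, -0.8, -5.8]
grip_width: 0.0199
```

```bash
python3 -m handwheel '[{"fingers":-1,"x":0,"y":0.0002,"z":0,"spin":0},{"fingers":-1,"x":0,"y":0.0004,"z":0,"spin":0},{"fingers":-1,"x":0,"y":0.0006,"z":0,"spin":0},{"fingers":-1,"x":0,"y":0.0008,"z":0,"spin":0},{"fingers":-1,"x":0,"y":0.001,"z":0,"spin":0},{"fingers":-1,"x":0,"y":0.0011,"z":0,"spin":0},{"fingers":-1,"x":0,"y":0.0012,"z":0,"spin":0},{"fingers":-1,"x":0,"y":0.0012,"z":0,"spin":0},{"fingers":-1,"x":0,"y":0.0012,"z":0,"spin":0},{"fingers":-1,"x":0,"y":0.0012,"z":0,"spin":0}]'
```

```text
time_s: 20.55
ee_pos: [0.613, 0.1854, 0.2216]
eef_rot: [-1.572, -0.0, 1.615]
force: [-3.7, -1.2, 6.4]
grip_width: 0.0197
```

Contact: the load came off and reversed (+6 N, with -3.7 N sideways), so the bore sits about 3 mm off centre towards +x. I'll ease up, centre it and set it down again.

```bash
python3 -m handwheel '[{"fingers":-1,"x":0,"y":-0.0007,"z":0,"spin":0},{"fingers":-1,"x":0,"y":-0.0014,"z":0.001,"spin":0},{"fingers":-1,"x":0,"y":-0.0014,"z":0.002,"spin":0},{"fingers":-1,"x":0,"y":-0.0014,"z":0.0028,"spin":0},{"fingers":-1,"x":0,"y":-0.001,"z":0.0028,"spin":0},{"fingers":-1,"x":0,"y":-0.0007,"z":0.0028,"spin":0},{"fingers":-1,"x":0,"y":-0.0005,"z":0.0028,"spin":0},{"fingers":-1,"x":0,"y":-0.0003,"z":0.0028,"spin":0},{"fingers":-1,"x":0,"y":-0.0001,"z":0.0028,"spin":0},{"fingers":-1,"x":0,"y":-0.0001,"z":0.0028,"spin":0}]'
```

```text
time_s: 21.55
ee_pos: [0.6102, 0.1852, 0.2218]
eef_rot: [-1.571, -0.0, 1.615]
force: [-1.6, -1.0, 5.3]
grip_width: 0.0198
```

```bash
python3 -m handwheel '[{"fingers":-1,"x":0,"y":-0.0001,"z":0,"spin":0},{"fingers":-1,"x":0,"y":-0.0002,"z":0,"spin":0},{"fingers":-1,"x":0,"y":-0.0003,"z":0.0005,"spin":0},{"fingers":-1,"x":0,"y":-0.0003,"z":0.0005,"spin":0},{"fingers":-1,"x":0,"y":-0.0003,"z":0.0005,"spin":0},{"fingers":-1,"x":0,"y":-0.0003,"z":0.0005,"spin":0},{"fingers":-1,"x":0,"y":-0.0003,"z":0.0005,"spin":0},{"fingers":-1,"x":0,"y":-0.0003,"z":0.0005,"spin":0},{"fingers":-1,"x":0,"y":-0.0003,"z":0.0005,"spin":0},{"fingers":-1,"x":0,"y":-0.0003,"z":0.0005,"spin":0}]' 15; python3 - <<'E'
from h import *
mv([.61,.185,.2215])
snap('scene','s6');snap('wrist','w6')
a=cv2.resize(cv2.imread('pics/s6.png')[120:260,320:490],(510,420),interpolation=2);w=cv2.imread('pics/w6.png')[130:400,180:560]
o=np.zeros((420,800,3),np.uint8);o[:,:510]=a;o[:206,510:]=cv2.resize(w,(290,206));cv2.imwrite('pics/c6.png',o)
E
```

```text
time_s: 22.55
ee_pos: [0.6098, 0.1853, 0.2218]
eef_rot: [-1.572, -0.0, 1.615]
force: [2.9, -0.3, 4.5]
grip_width: 0.0199
at [0.6098 0.1853 0.2218] xang 92.55 q6 -1.38 F [ 2.9 -0.3  4.5] t 22.55 w 0.0199
shift [-0.0003  0.0003 -0.0002] spin 0.00
```

View pics/c6.png

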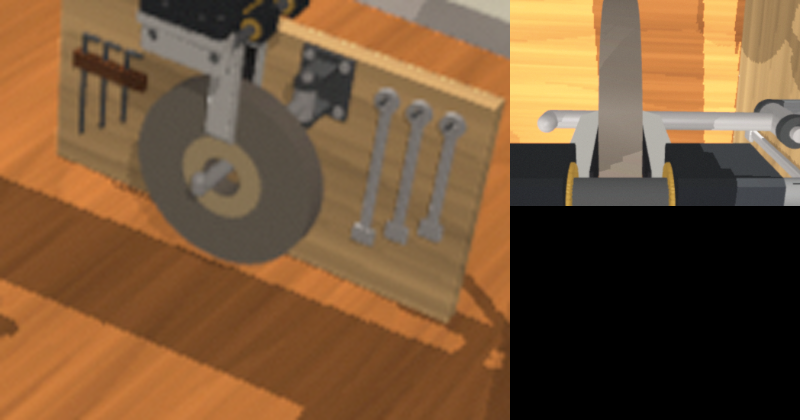

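c6: the bar passes through the bore and the lip is well in front of the wheel. I'll unload and release.

```bash
python3 -m handwheel '[{"fingers":-1,"x":0,"y":-0.0002,"z":-0.0003,"spin":0},{"fingers":-1,"x":0,"y":-0.0004,"z":-0.0003,"spin":0},{"fingers":-1,"x":0,"y":-0.0004,"z":-0.0003,"spin":0},{"fingers":-1,"x":0,"y":-0.0004,"z":-0.0003,"spin":0},{"fingers":-1,"x":0,"y":-0.0004,"z":-0.0003,"spin":0},{"fingers":-1,"x":0,"y":-0.0004,"z":-0.0003,"spin":0},{"fingers":-1,"x":0,"y":-0.0004,"z":-0.0003,"spin":0},{"fingers":-1,"x":0,"y":-0.0004,"z":-0.0003,"spin":0},{"fingers":-1,"x":0,"y":-0.0004,"z":-0.0003,"spin":0},{"fingers":-1,"x":0,"y":-0.0004,"z":-0.0003,"spin":0}]' 5
```

```text
time_s: 23.65
ee_pos: [0.6098, 0.1852, 0.2218]
eef_rot: [-1.57, 0.0, 1.615]
force: [-0.1, 0.4, 2.3]
grip_width: 0.02
```

```bash
python3 -m handwheel '[{"fingers":-0.57,"x":0,"y":0,"z":0,"spin":0},{"fingers":-0.55,"x":0,"y":0,"z":0,"spin":0},{"fingers":-0.52,"x":0,"y":0,"z":0,"spin":0},{"fingers":-0.49,"x":0,"y":0,"z":0,"spin":0},{"fingers":-0.45,"x":0,"y":0,"z":0,"spin":0},{"fingers":-0.4,"x":0,"y":0,"z":0,"spin":0},{"fingers":-0.3,"x":0,"y":0,"z":0,"spin":0},{"fingers":-0.2,"x":0,"y":0,"z":0,"spin":0},{"fingers":-0.1,"x":0,"y":0,"z":0,"spin":0},{"fingers":0,"x":0,"y":0,"z":0,"spin":0}]'; python3 - <<'E'
from h import *
mv([.61,.185,.32])
snap('scene','s7');snap('wrist','w7')
a=cv2.resize(cv2.imread('pics/s7.png')[120:260,320:490],(510,420),interpolation=2);w=cv2.imread('pics/w7.png')[130:400,120:560]
o=np.zeros((420,800,3),np.uint8);o[:,:510]=a;o[:178,510:]=cv2.resize(w,(290,178));cv2.imwrite('pics/c7.png',o)
E
```

```text
time_s: 24.65
ee_pos: [0.6099, 0.1852, 0.2219]
eef_rot: [-1.571, -0.0, 1.615]
force: [-0.0, 0.5, -0.2]
grip_width: 0.0457
at [0.6099 0.1852 0.2219] xang 92.55 q6 -1.38 F [-0.   0.5 -0.2] t 24.65 w 0.0457
shift [-0.0002 -0.0981 -0.0001] spin 0.00
```

View pics/c7.png

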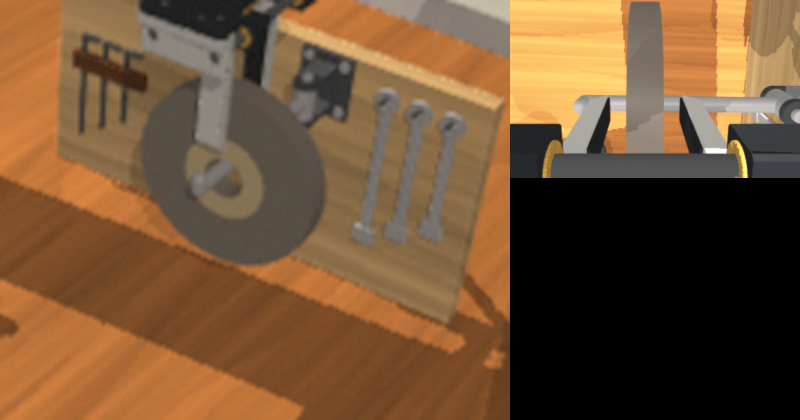

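c7: the wheel hangs upright on the bar with both fingers clear of it. I'll rise straight up, move away and check.

```bash
python3 -m handwheel '[{"fingers":0,"x":0,"y":-0.005,"z":0,"spin":0},{"fingers":0,"x":0,"y":-0.015,"z":0,"spin":0},{"fingers":0,"x":0,"y":-0.03,"z":0,"spin":0},{"fingers":0,"x":0,"y":-0.05,"z":0,"spin":0},{"fingers":0,"x":0,"y":-0.075,"z":0,"spin":0},{"fingers":0,"x":0,"y":-0.1,"z":0,"spin":0},{"fingers":0,"x":0,"y":-0.12,"z":0.03,"spin":0},{"fingers":0,"x":-0.03,"y":-0.12,"z":0.07,"spin":0},{"fingers":0,"x":-0.07,"y":-0.12,"z":0.1,"spin":0},{"fingers":0,"x":-0.11,"y":-0.12,"z":0.14,"spin":0}]'; python3 -m handwheel '[{"fingers":0,"x":-0.04,"y":0,"z":0.02,"spin":0},{"fingers":0,"x":-0.08,"y":0,"z":0.04,"spin":0},{"fingers":0,"x":-0.11,"y":0,"z":0.05,"spin":0},{"fingers":0,"x":-0.12,"y":0,"z":0.05,"spin":0},{"fingers":0,"x":-0.12,"y":0,"z":0.05,"spin":0},{"fingers":0,"x":-0.12,"y":0,"z":0.05,"spin":0},{"fingers":0,"x":-0.12,"y":0,"z":0.05,"spin":0},{"fingers":0,"x":-0.12,"y":0,"z":0.05,"spin":0},{"fingers":0,"x":-0.12,"y":0,"z":0.05,"spin":0},{"fingers":0,"x":-0.12,"y":0,"z":0.05,"spin":0}]'; python3 - <<'E'
from h import *
snap('scene','s8');snap('top','t8')
for i in range(8): cams.camera('scene')
snap('scene','s9');snap('top','t9')
for n in('s8','s9'):
  s=load(n);v,u=np.mgrid[0:480,0:640];z=s['d'];c=np.stack([(u-s['cx'])/s['fx']*z,(v-s['cy'])/s['fy']*z,z,np.ones_like(z)],-1)
  P=(c@np.linalg.inv(s['view']).T)[...,:3];g=(z>0)&(abs(P[...,0]-.612)<.09)&(abs(P[...,1]-.175)<.006)&(P[...,2]>.07)&(P[...,2]<.27)
  q=P[g];cc,r=cv2.minEnclosingCircle(q[:,[0,2]].astype(np.float32));print(n,len(q),np.round(cc,4),r,q[:,1].mean())
a,b=(cv2.imread(f'pics/{n}.png') for n in('s8','s9'));print('max diff wheel area',cv2.absdiff(a,b)[120:230,350:440].max(),cv2.absdiff(a,b)[120:230,350:440].mean())
o=np.zeros((600,800,3),np.uint8);o[:400,:533]=cv2.resize(cv2.imread('pics/s9.png')[60:420,20:500],(533,400));o[:300,535:800]=cv2.resize(cv2.imread('pics/t9.png')[160:350,100:268],(265,300))
cv2.imwrite('pics/c9.png',o);print(tool()[2]['time_s'],tool()[0])
E
```

```text
time_s: 25.75
ee_pos: [0.478, 0.0728, 0.3427]
eef_rot: [-1.572, 0.0, 1.616]
force: [0.6, -1.5, 0.9]
grip_width: 0.0468
time_s: 26.75
ee_pos: [0.4348, -0.0478, 0.3419]
eef_rot: [-1.571, -0.0, 1.616]
force: [-0.0, -0.0, 0.3]
grip_width: 0.0471
s8 2439 [0.6111 0.1708] 0.07958078384399414 0.17368318182484632
s9 2441 [0.6142 0.1679] 0.07838784158229828 0.17368403569423208
max diff wheel area 7 0.9785185185185186
27.35 [ 0.43475734 -0.04817637  0.3419025 ]
```

View pics/c9.png

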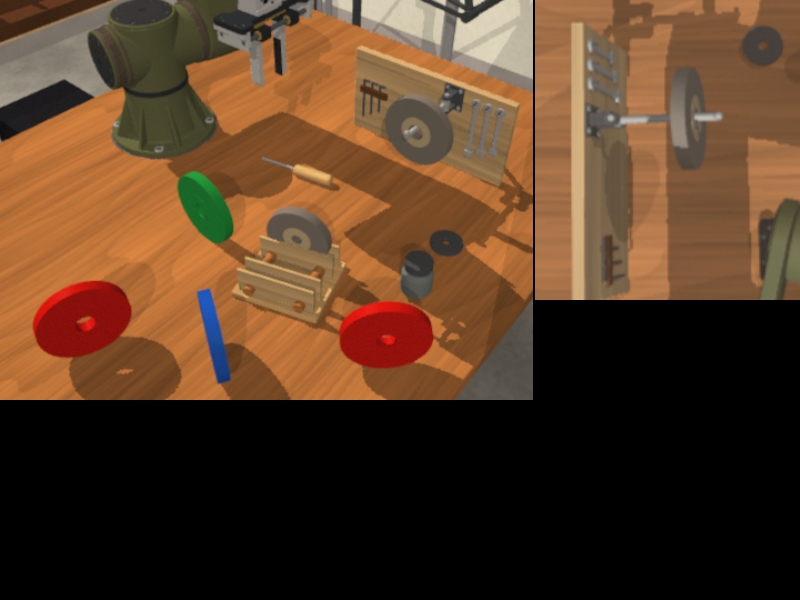

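c9: the wheel hangs on the bar at (418,130) in the left view. The hook is out and everything else looks undisturbed. One last hook-angle check, then I'll hand in.

```bash
python3 - <<'E'
from h import *
for n in('t2','t9'):
  s=load(n);v,u=np.mgrid[0:480,0:640];z=s['d'];c=np.stack([(u-s['cx'])/s['fx']*z,(v-s['cy'])/s['fy']*z,z,np.ones_like(z)],-1)
  P=(c@np.linalg.inv(s['view']).T)[...,:3];x,y,zz=P[...,0],P[...,1],P[...,2]
  g=(abs(x-.613)<.015)&(((y>.132)&(y<.165))|((y>.21)&(y<.265)))&(zz>.17)&(zz<.2)
  print(n,g.sum(),np.degrees(np.arctan(np.polyfit(y[g],x[g],1)[0])))
E
python3 -c "
from h import *
print(workorder.hand_in())"
```

```text
t2 192 -2.416040405785492
t9 191 -1.2726172661550557
the job is handed in; nothing more can be done
None
```

I swung the hook out until it met its stop (force rose to 21 N with only 0.4 mm of movement). I then lifted the larger grey wheel out of the rack, passed its bore over the lip and set it down on the bar. I let go once the hook carried the weight. The job was handed in at about 27 s.

**Wheel:** two pictures 0.5 s apart show it hanging upright and still, centre about 0.17 m high as expected. The arm is clear of it, and the smaller wheel and other things look undisturbed in the last pictures.

**Setting it down:** the first touch was about 3 mm off centre and pressed with roughly 12 N more than intended. I eased it up, centred it and set it down again, still pressing by about that much until I eased off before releasing.

**Hook angle, checks disagree:** the bar's direction in the top view read -2.4° before hanging and -1.3° after. That may be depth noise, since the bar is partly hidden by the wheel, or the hook may have moved back by up to about 1° from the stop. I did not check this further before handing in.

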